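# Click the handle onto the burger press

### The job

The burger press on the cooktop has lost its handle. Take the red handle, the one with the button holes near its foot, slide it down over the press's upright stub with a hole on the button's side, and push it fully home (do not just drop it on) until the spring button pops out through the hole; then let go. Leave the plain wooden handle standing where it is.

Things in the scene. Friction and masses are not known exactly. Their poses are not given: they have to be found in the camera images.
- press: burger press, loose, 1 kg, slides easily, on the cooktop: iron disc 136 mm across, 14 thick; round aluminium stub at its centre, 30 mm dia, 78 tall above the disc, top 22 mm tapering to a 10 mm tip. A brass domed spring button sticks 7 mm out of the stub on the press's -x side, 33 mm above the disc's top. Origin: centre of the underside, z up. Yaw within 0.5 rad of 0 (button facing the robot)
- pop_button (a joint): inward travel of the spring button in m: 0 fully out, about 0.005 when held in by the handle's wall, 0.008 fully pressed; springs back by itself (4 N at rest, 8 N held in). Pushing the handle down over it takes roughly 5 to 15 N
- handle: red square tube standing on its open mouth: 38 mm outside, 32 bore, 140 tall, 0.15 kg, black cap; lowest 16 mm a steel bell mouth, 51 wide outside, 45 inside. Black-edged button holes 24 wide, 18 high, 33 mm above the mouth, in its -x and +x faces (either will do). Origin: centre of the mouth, z up. Yaw within 0.5 rad of 0. Fully home, the mouth rests on the disc, origin 14 mm above the press's
- plain_handle: handle of another tool: same shape and size but brown wood with no hole in its sides, standing upright on the counter 0.1 m or more from the red one. Not to be used or moved. Origin: centre of its underside
Not all that is in view belongs to the job. Leave any green look-alike of the press alone.

How it is judged:
On the way:
1. the spring button is held in by the handle while the robot's fingers hold or push the handle (value of joint pop_button above 0.003 m and contact force between the fingers and handle above 0.5 N and horizontal distance between handle and press below 0.02 m).
At the end, for the whole second after the job is handed in: Red handle fully home on the stub (mouth within 5 mm of the disc's top, centred within 10 mm, within 10 degrees of the stub's axis), a hole facing the button within 20 degrees, button out through it (within 2 mm of fully out), press flat on the cooktop, all at rest, wooden handle still standing (z of handle in the frame of press between 0.009 and 0.019 m and horizontal distance between handle and press below 0.01 m and angle between the z axis of handle and the z axis of press, either way round below 0.17 rad and angle between the x axis of handle and the x axis of press, either way round below 0.35 rad and angle between press's own z axis and vertical below 0.1 rad and value of joint pop_button below 0.002 m and height (world z) of press above -0.02 m and linear speed of handle below 0.02 m/s and angle between plain_handle's own z axis and vertical below 0.2 rad); the robot touches nothing.
It fails at once if the plain wooden handle was moved by more than 30 mm or knocked over (distance of plain_handle from where it was at the start of the episode above 0.03 m or angle between plain_handle's own z axis and vertical above 0.5 rad).
It also fails if it takes over 56 s, if anything falls off the work surface, if the arm or the gripper's body presses on something with over 40 N, if the wrist force passes 120 N, or if a joint passes its speed limit or range.

### The arm

A 7-joint arm with a two-finger parallel gripper is mounted at the origin on a cart in front of the work surface, level with it; the furniture and walls round the work are solid. World frame = base frame: x ahead of the robot, y to its left, z up, the work surface at z = 0. Lengths are in m, angles in rad, forces in N, time in s.
With the tool pointing down it reaches from about 0.425 to 1.025 m from the base axis. Payload 9.4 kg.
Tool frame: the origin (TCP) lies midway between the tips of the shut fingers; the grasp point (between the pads) lies behind it (bot.hold_point_z is the z of the grasp point in the tool frame, in m); z points along the fingers, y is the line along which they close (so a half turn about z gives the same grasp; the last joint's range is limited). The gripper opens to 93 mm and grips with 3 to 60 N. Pads are 15 mm wide; open, the fingers measure 128 mm over their backs; the gripper's body (75 mm by 188 mm) begins 65 mm behind the grasp point.
Start: joints at [1.123, 0.599, -0.003, 1.599, 0.002, 0.943, -0.08], TCP at [0.263, -0.676, 0.219] pointing down, gripper open.
Joint ranges: [-2.57, 2.57], [-0.35, 1.97], [-1.29, 1.29], [0.11, 2.56], [-1.05, 4.19], [0.11, 1.86], [-2.63, 2.63]. Speed limits (rad/s): [2.22, 2.22, 3.01, 3.01, 3.14, 3.14, 3.14].

### API

Orientations are given as a unit quaternion [x, y, z, w].
In Python, from station import bot gives the robot as it stands.
- The arm moves only by the shell command python3 -m creep 'ROWS' [FORCE]. ROWS is JSON, a list of rows, each a list of 7 numbers: the turn, a rotation vector about the tool's x, y, z in degrees, then the shift along the tool's x, y, z in mm, then the closure, from -1 (fully open) to 1 (shut). In form: [[wx, wy, wz, x, y, z, fingers], ...]. A call has exactly 5 rows; each row is the pose to reach, as a shift and turn from the pose commanded when the call began, along the tool's axes at that moment; what a row does not reach only later rows make up. A row lasts 1/8 s, in which the tool goes at most 62.5 mm and 10.7 degrees, less where a joint would pass 70% of its speed; a pose out of reach is approached as far as the arm can. A call with a gripper value outside its range is refused whole. The fingers move at their own pace and stop on an object; FORCE is the grip in N (left out, the last holds). Time passes only in rows, so rows that repeat a pose let the fingers close, or fill a call up. It gives the time, the measured TCP pose, the force, the opening and the grip force at its end, in the units of the state.
- bot.state(): the state, without advancing time (a new reading comes with each control period).
- bot.camera(name): name is "scene" or "top" or "wrist"; returns (picture, depth): 480x640x3 uint8, red, green, blue; 480x640 float32, m along the optical axis (not along the pixel's ray), 0 where there is no reading.
- bot.camera_params(name): a dict with "fx", "fy", "cx", "cy" (pixels), "k1" (the pictures are not rectified: a ray, as slopes to the right and down, at radius r is drawn at 1 + k1 r^2 times it, then the intrinsics apply), "rvec" (rotation vector, rad) and "tvec" (3), from world to camera coordinates, as OpenCV has them. Camera axes: x right, y down, z forward; pixel columns grow to the right and rows downward; lengths in m; the calibration is good to about 2 mm. A picture is of the moment at which its call begins: read the wrist's pose just before it. camera_params takes no time and is no camera call; for the wrist camera it gives the pose at the moment of the call.
- bot.job_done(): hands the job in; it is judged then, once.
Trained networks look in the newest picture that a camera, given by its name, has taken for a name from the list of things; names that differ only in an ending like _2 or _b are one class to them, and where a whole thing is asked for, a point or a joint stands for the part that bears it (a point fixed in the world has none). Each returns a list of dicts, best first, with "conf" (0 to 1); they miss things now and then, are a little off and sometimes report something else, mostly with a low value. They report only what shows in the picture. A call takes as long as a camera call. They do not tell look-alikes from the thing itself.
- bot.outline_of(label, camera): "region" (480x640 bool, what is visible of it) and "point" ([column, row] in pixels, amid what is visible of it).
The state is a dict: "clock": time; "joint_pos": joint angles; "joint_velocities": joint speeds; "joint_efforts": joint torques, N m; "tool_pos": TCP position; "tool_rot": TCP orientation; "contact_force": force on the tool from outside, world axes, zero at the start; "wrist_torque": the same for the moment, N m; "finger_gap": opening from 0.0 (shut) to 1.0 (fully open); "grip_force": force on a finger pad.
Only numpy, scipy, OpenCV 4.12 (cv2) and the standard library are available. Lean on these libraries where they do the work, as an engineer would, in place of code of your own. Each camera call takes 0.05 s, during which the arm holds its last target. There are 200 camera calls.

## Working session

There is one attempt and no reset: what is moved stays moved. The work goes in short steps, Python scripts to look and compute and a shell command to move; the robot and the scene stay as the last step left them, time stands still between calls to the robot, and variables do not carry over. Pictures are saved under pics/ and viewed, at most 10 in all, crops included, and the job is handed in when it is done.

```bash
mkdir -p pics; cat > h.py <<'E'
import numpy as np, cv2
from station import bot
from scipy.spatial.transform import Rotation as R
def cloud(cam, d, P=None):
    P=P or bot.camera_params(cam)
    v,u=np.mgrid[0:480,0:640]
    xd=(u-P['cx'])/P['fx']; yd=(v-P['cy'])/P['fy']
    x,y=xd.copy(),yd.copy()
    for _ in range(8):
        s=1+P['k1']*(x*x+y*y); x,y=xd/s,yd/s
    pc=np.stack([x*d,y*d,d],-1)
    return (pc-np.array(P['tvec']).ravel())@R.from_rotvec(np.array(P['rvec']).ravel()).as_matrix()
E
python3 - <<'E'
from h import *
ims=[]
for c in ("scene","top"):
    im,d=bot.camera(c); W=cloud(c,d)
    cv2.imwrite(f"pics/{c}.png",im[...,::-1])
    for l in ("press","handle","plain_handle","pop_button"):
        for o in bot.outline_of(l,c)[:3]:
            m=o['region']&(d>0)
            p=W[m]
            print(c,l,round(o['conf'],2),np.round(o['point']),m.sum(),np.round(np.median(p,0),3) if len(p) else '',np.round(np.percentile(p,[3,97],axis=0),3).tolist() if len(p) else '')
print(bot.state(),bot.hold_point_z)
E
```

```text
scene press 0.71 [325. 247.] 1094 [ 0.502 -0.216  0.017] [[0.449, -0.282, 0.007], [0.567, -0.163, 0.082]]
scene press 0.68 [450. 223.] 280 [ 0.382 -0.637  0.017] [[0.359, -0.68, 0.009], [0.428, -0.584, 0.021]]
scene press 0.58 [371. 232.] 66 [ 0.497 -0.388  0.017] [[0.471, -0.422, 0.011], [0.519, -0.365, 0.022]]
scene handle 0.9 [172. 278.] 1049 [0.497 0.233 0.083] [[0.491, 0.21, 0.006], [0.53, 0.251, 0.14]]
scene plain_handle 0.96 [244. 251.] 798 [0.512 0.031 0.078] [[0.502, 0.011, 0.006], [0.541, 0.047, 0.141]]
top press 0.76 [404. 218.] 1643 [ 0.45  -0.428  0.017] [[0.397, -0.49, 0.01], [0.514, -0.375, 0.08]]
top press 0.68 [328. 230.] 1721 [ 0.507 -0.223  0.016] [[0.453, -0.284, 0.009], [0.57, -0.167, 0.08]]
top press 0.68 [469. 204.] 1649 [ 0.419 -0.616  0.017] [[0.364, -0.683, 0.009], [0.482, -0.562, 0.08]]
top plain_handle 0.56 [240. 246.] 526 [0.515 0.024 0.103] [[0.503, 0.002, 0.004], [0.54, 0.047, 0.143]]
{'clock': 0.5, 'joint_pos': array([ 1.1233014 ,  0.59933926, -0.00249424,  1.5994463 ,  0.00181291,
        0.9428744 , -0.07976345]), 'joint_velocities': array([ 0.00015555, -0.00131614, -0.00030697, -0.00172098,  0.00077688,
       -0.00086875,  0.00070217]), 'joint_efforts': array([-1.02901340e-03, -7.64197326e+01,  1.49459146e+00, -2.52509719e+01,
       -5.24301699e-02,  1.10261465e-02,  1.89796970e-05]), 'tool_pos': array([ 0.26268513, -0.67571448,  0.21857287]), 'tool_rot': array([ 9.82857421e-01,  1.84367262e-01, -3.75047954e-05, -2.35606794e-05]), 'contact_force': array([-0.08113111, -0.75500733,  0.14326797]), 'wrist_torque': array([-0.00094708, -0.01292998, -0.06417006]), 'grip_force': 0.0, 'finger_gap': 1.0000906451678047} -0.0188
```

View pics/top.png

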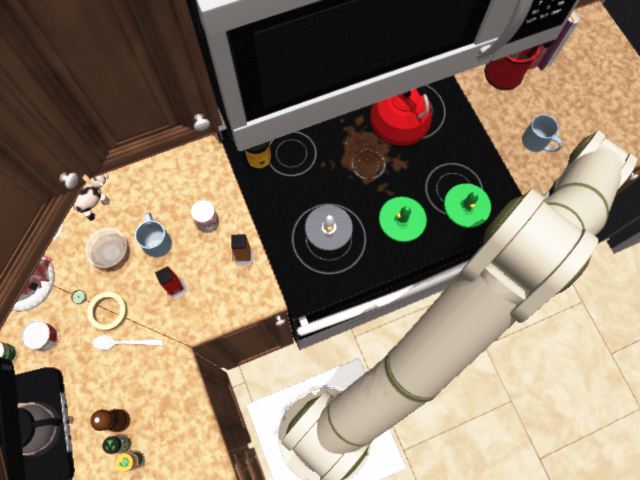

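View pics/scene.png

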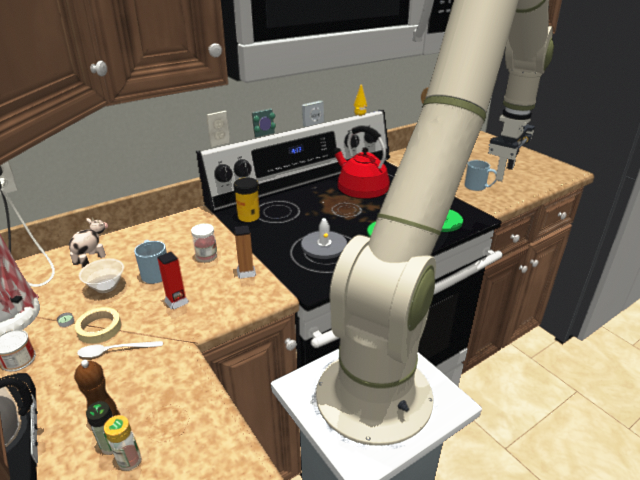

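Top view: red handle at (168,282), wooden one at (241,248) and the grey press at (328,230). The green look-alikes are at (404,218) and (469,204). In the scene view, red is at (172,278), wood at (244,251) and the press at (325,247).

```bash
cat >> h.py <<'E'
def go(x,y,z,yaw):
    "shift/turn in tool axes to reach a tool-down pose, yaw deg = world angle of tool x"
    s=bot.state(); T=R.from_quat(s['tool_rot'])
    G=R.from_euler('z',yaw,degrees=True)*R.from_quat([1,0,0,0])
    print('turn',np.round((T.inv()*G).as_rotvec(degrees=True),1),'shift',np.round(T.inv().apply(np.array([x,y,z])-s['tool_pos'])*1000,1),'rel t',round(s['clock'],2))
E
python3 - <<'E'
from h import *
im,d=bot.camera("top"); W=cloud("top",d)
v,u=np.mgrid[0:480,0:640]
mw=(v<150)&(u>200)&(u<500)&(W[...,2]>0.2)&(W[...,0]>0.45)&(d>0)
p=W[mw]; print(np.percentile(p,[0.5,2,50,98],axis=0).round(3))
P=bot.camera_params("wrist"); s=bot.state(); T=R.from_quat(s['tool_rot'])
C=R.from_rotvec(np.ravel(P['rvec'])).inv(); c=-C.apply(np.ravel(P['tvec']))
print('cam in tool',T.inv().apply(c-s['tool_pos']).round(3),(T.inv()*C).as_matrix().round(2),P['fx'])
go(0.45,-0.22,0.30,0)
E
```

```text
[[ 0.566 -0.599  0.499]
 [ 0.576 -0.576  0.508]
 [ 0.583 -0.221  0.686]
 [ 0.649 -0.025  0.894]]
cam in tool [ 0.072  0.    -0.166] [[-0.   -0.97 -0.26]
 [ 1.   -0.   -0.  ]
 [ 0.   -0.26  0.97]] 374.3440608070549
turn [ 0.   0.  21.2] shift [ 339.7 -356.9  -81.4] rel t 0.55
```

```bash
python3 -m creep '[[0,0,10,60,-45,-15,-1],[0,0,21.2,110,-85,-30,-1],[0,0,21.2,150,-130,-40,-1],[0,0,21.2,190,-180,-40,-1],[0,0,21.2,230,-230,-40,-1]]' 20; python3 -c "
from h import *
go(0.41,-0.22,0.24,0)"
```

```text
clock: 1.18
tool_pos: [0.389, -0.3936, 0.259]
tool_rot: [1.0, 0.001, 0.0, 0.0]
contact_force: [0.9, -0.5, -0.8]
finger_gap: 0.996
grip_force: 0.0
turn [ 0.  -0.1  0.1] shift [  21.2 -173.6   18.9] rel t 1.18
```

```bash
python3 -m creep '[[0,0,0,10,-60,10,-1],[0,0,0,21,-120,19,-1],[0,0,0,21,-174,19,-1],[0,0,0,21,-174,19,-1],[0,0,0,21,-174,19,-1]]'; cat > press.py <<'E'
from h import *
import sys
P=bot.camera_params("wrist"); im,d=bot.camera("wrist"); W=cloud("wrist",d,P)
cv2.imwrite(f"pics/{sys.argv[1]}.png",im[...,::-1])
for l in sys.argv[2:]:
    for o in bot.outline_of(l,"wrist")[:3]:
        m=o['region']&(d>0); p=W[m]
        print(l,round(o['conf'],2),np.round(o['point']),m.sum(),np.round(np.median(p,0),4),np.round(np.percentile(p,[2,98],axis=0),4).tolist())
np.savez(f"{sys.argv[1]}.npz",im=im,d=d,W=W)
E
python3 press.py w1 press pop_button
```

```text
clock: 1.8
tool_pos: [0.4093, -0.2222, 0.2398]
tool_rot: [1.0, 0.0, 0.0, 0.0]
contact_force: [0.6, -0.2, -0.1]
finger_gap: 0.997
grip_force: 0.0
press 0.68 [625. 204.] 1838 [ 0.4165 -0.5678  0.0158] [[0.3707, -0.5878, 0.0044], [0.4646, -0.5567, 0.0179]]
press 0.66 [323. 101.] 15076 [ 0.5146 -0.2256  0.0166] [[0.4538, -0.2867, 0.0144], [0.575, -0.1653, 0.0876]]
press 0.6 [516. 159.] 12714 [ 0.4616 -0.4213  0.0167] [[0.3983, -0.4901, 0.0132], [0.5181, -0.3682, 0.088]]
pop_button 0.61 [316. 123.] 99 [ 0.4967 -0.2216  0.0547] [[0.4932, -0.2279, 0.0511], [0.5009, -0.2161, 0.0575]]
pop_button 0.58 [524. 165.] 159 [ 0.4607 -0.4139  0.0541] [[0.4538, -0.4187, 0.0433], [0.467, -0.41, 0.0578]]
```

View pics/w1.png

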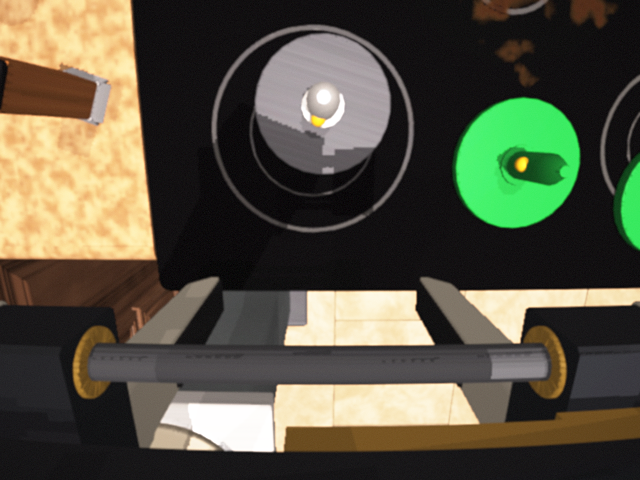

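The press is at (323,104), with its brass button at (317,122) facing the robot. The green decoys are to the right. Next I refine the centre and yaw, then go to the red handle.

```bash
python3 - <<'E'
from h import *
z=np.load('w1.npz'); W,im,d=z['W'],z['im'],z['d']
c=np.array([.5144,-.226])
near=(np.hypot(W[...,0]-c[0],W[...,1]-c[1])<.08)&(d>0)
disc=near&(W[...,2]>.010)&(W[...,2]<.021)
(a,b),r=cv2.minEnclosingCircle((W[disc][:,:2]*1000).astype(np.float32)); print('disc',a,b,r, np.median(W[disc][:,2]))
hull=cv2.convexHull((W[disc][:,:2]*1000).astype(np.float32))[:,0]; A=np.c_[hull,np.ones(len(hull))]
s=np.linalg.lstsq(A,(hull**2).sum(1),rcond=None)[0]; print('fit',s[:2]/2)
tip=near&(W[...,2]>.078); t=W[tip]; print('tip',tip.sum(),t.mean(0),t[:,2].max())
hsv=cv2.cvtColor(im,cv2.COLOR_RGB2HSV); y=near&(hsv[...,1]>130)&(hsv[...,0]>15)&(hsv[...,0]<35)&(W[...,2]>.03)
b=W[y]; print('brass',y.sum(),b.mean(0),np.percentile(b,[5,95],axis=0))
go(0.44,0.20,0.26,0)
E
```

```text
disc 514.009765625 -226.09327697753906 68.30953216552734 0.016551327131200402
fit [ 514.16978578 -225.94047648]
tip 8484 [ 0.44434455 -0.22584568  0.3194368 ] 0.3435216561782079
brass 107 [ 0.49764245 -0.22048625  0.05528952] [[ 0.49401485 -0.22580144  0.05200567]
 [ 0.50127807 -0.21613281  0.06025204]]
turn [ 0.  -0.  -0.1] shift [  30.4 -423.   -20.6] rel t 1.95
```

```bash
python3 -m creep '[[0,0,0,0,-60,-20,-1],[0,0,0,0,-120,-20,-1],[0,0,0,0,-180,-20,-1],[0,0,0,0,-240,-20,-1],[0,0,0,0,-300,-20,-1]]'; python3 -m creep '[[0,0,0,10,-60,0,-1],[0,0,0,20,-100,0,-1],[0,0,0,20,-130,0,-1],[0,0,0,20,-130,0,-1],[0,0,0,20,-130,0,-1]]'; python3 press.py w2 handle plain_handle
```

```text
clock: 2.58
tool_pos: [0.4093, 0.0794, 0.2597]
tool_rot: [1.0, -0.001, 0.0, -0.0]
contact_force: [1.1, -0.4, 0.3]
finger_gap: 0.998
grip_force: 0.0
clock: 3.2
tool_pos: [0.429, 0.2072, 0.2592]
tool_rot: [1.0, -0.0, -0.0, 0.0]
contact_force: [0.2, -0.9, 0.4]
finger_gap: 1.003
grip_force: 0.0
handle 0.95 [292. 122.] 3121 [0.5139 0.2281 0.1395] [[0.4916, 0.2077, 0.0041], [0.5329, 0.2485, 0.1412]]
plain_handle 0.57 [529. 110.] 6748 [0.5269 0.0377 0.1149] [[0.5046, 0.008, 0.0036], [0.5514, 0.049, 0.141]]
```

View pics/w2.png

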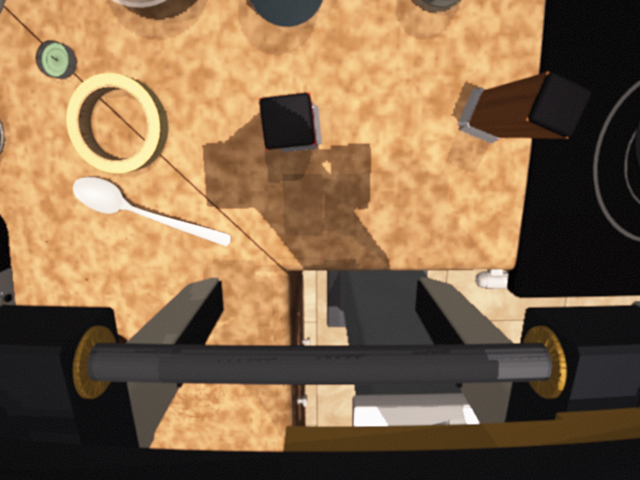

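The red handle's black cap is at (289,122), slightly yawed. The wooden one is well away, with its top at (558,105).

```bash
python3 - <<'E'
from h import *
z=np.load('w2.npz'); W,d=z['W'],z['d']
for lo,hi in ((.134,.16),(.002,.03)):
    m=(np.hypot(W[...,0]-.514,W[...,1]-.228)<.04)&(d>0)&(W[...,2]>lo)&(W[...,2]<hi)
    p=W[m]; print(m.sum(),np.median(p[:,2]),cv2.minAreaRect((p[:,:2]*1000).astype(np.float32)))
m=(np.hypot(W[...,0]-.527,W[...,1]-.03)<.05)&(d>0)&(W[...,2]>.134); print('plain',cv2.minAreaRect((W[m][:,:2]*1000).astype(np.float32)))
go(.5135,.228,.22,6)
E
```

```text
2725 0.1396901012976972 ((514.4237670898438, 230.75411987304688), (38.14421081542969, 38.618099212646484), 5.9988694190979)
388 0.008730654648592129 ((509.7756652832031, 220.77040100097656), (40.098388671875, 73.06991577148438), 66.64905548095703)
plain ((528.3681030273438, 25.553775787353516), (39.305946350097656, 38.75391387939453), 71.0553207397461)
turn [ 0.   0.  -6.1] shift [ 84.5 -21.   39.5] rel t 3.35
```

```bash
python3 -m creep '[[0,0,-6,45,-12,20,-1],[0,0,-6,85,-23.5,60,-1],[0,0,-6,85,-23.5,90,-1],[0,0,-6,85,-23.5,90,-1],[0,0,-6,85,-23.5,90,-1]]'; python3 -c "
from h import *
go(.5144,.2308,.087,6)"
```

```text
clock: 3.98
tool_pos: [0.5138, 0.2318, 0.1705]
tool_rot: [0.999, 0.052, 0.0, -0.0]
contact_force: [0.1, -0.2, -0.4]
finger_gap: 0.999
grip_force: 0.0
turn [-0. -0.  0.] shift [ 0.4  1.  83.5] rel t 3.98
```

```bash
python3 -m creep '[[0,0,0,0,1,30,-1],[0,0,0,0,1,60,-1],[0,0,0,0,1,83,-1],[0,0,0,0,1,83,-1],[0,0,0,0,1,83,0.2]]' 35; python3 -m creep '[[0,0,0,0,0,0,1],[0,0,0,0,0,0,1],[0,0,0,0,0,0,1],[0,0,0,0,0,0,1],[0,0,0,0,0,0,1]]' 35;
```

```text
clock: 4.6
tool_pos: [0.5145, 0.2314, 0.0881]
tool_rot: [0.999, 0.053, 0.001, -0.0]
contact_force: [-0.0, 0.2, -0.6]
finger_gap: 0.932
grip_force: 0.0
clock: 5.22
tool_pos: [0.5138, 0.2311, 0.0864]
tool_rot: [0.999, 0.053, -0.0, 0.0]
contact_force: [0.1, -0.4, -0.1]
finger_gap: 0.407
grip_force: 34.4
```

```bash
python3 -m creep '[[0,0,0,0,0,-50,1],[0,0,0,-10,0,-100,1],[0,0,0,-30,0,-150,1],[0,0,0,-50,0,-165,1],[0,0,0,-60,0,-165,1]]'; python3 -c "
from h import *
go(.44,-.226,.25,-16)"
```

```text
clock: 5.85
tool_pos: [0.4536, 0.2248, 0.2524]
tool_rot: [0.999, 0.053, 0.001, -0.0]
contact_force: [-0.5, -0.1, -1.8]
finger_gap: 0.41
grip_force: 35.0
turn [-0.1 -0.1 22.1] shift [-61.1 446.8   2.1] rel t 5.85
```

```bash
python3 -m creep '[[0,0,4,-10,50,0,1],[0,0,8,-20,110,0,1],[0,0,12,-30,170,0,1],[0,0,16,-40,230,0,1],[0,0,20,-45,290,0,1]]'; python3 -c "
from h import *
go(.44,-.226,.235,-16)"
```

```text
clock: 6.48
tool_pos: [0.439, -0.0703, 0.2504]
tool_rot: [0.992, -0.123, -0.001, 0.0]
contact_force: [1.0, 0.7, -1.7]
finger_gap: 0.409
grip_force: 35.0
turn [0.  0.1 1.9] shift [ 38.8 150.7  15.4] rel t 6.47
```

```bash
python3 -m creep '[[0,0,2,12,55,5,1],[0,0,2,25,110,10,1],[0,0,2,39,151,15,1],[0,0,2,39,151,15,1],[0,0,2,39,151,15,1]]'; python3 press.py w3 press handle pop_button; python3 - <<'E'
from h import *
z=np.load('w3.npz'); W,im,d=z['W'],z['im'],z['d']
near=(np.hypot(W[...,0]-.514,W[...,1]+.226)<.08)&(d>0)
disc=near&(W[...,2]>.010)&(W[...,2]<.021)
h=cv2.convexHull((W[disc][:,:2]*1000).astype(np.float32))[:,0]
s=np.linalg.lstsq(np.c_[h,np.ones(len(h))],(h**2).sum(1),rcond=None)[0]; print('fit',s[:2]/2,cv2.minEnclosingCircle(h))
st=near&(W[...,2]>.05)&(W[...,2]<.1); t=W[st]; print('stub',st.sum(),t[:,2].max())
for lo in (.074,.08,.086): q=t[t[:,2]>lo]; print(lo,len(q),q.mean(0) if len(q) else '')
hsv=cv2.cvtColor(im,cv2.COLOR_RGB2HSV); y=near&(hsv[...,1]>130)&(hsv[...,0]>15)&(hsv[...,0]<35)&(W[...,2]>.03)&(W[...,2]<.08)
b=W[y]; print('brass',y.sum(),b.mean(0))
E
```

```text
clock: 7.1
tool_pos: [0.4409, -0.2237, 0.2354]
tool_rot: [0.99, -0.139, -0.001, -0.0]
contact_force: [-0.2, 0.6, -2.0]
finger_gap: 0.408
grip_force: 35.0
press 0.86 [507. 136.] 13765 [ 0.4638 -0.4224  0.0167] [[0.3983, -0.4907, 0.0127], [0.5188, -0.3681, 0.0878]]
press 0.74 [302. 137.] 14557 [ 0.5163 -0.2277  0.0167] [[0.4541, -0.286, 0.0148], [0.5751, -0.1659, 0.0884]]
press 0.72 [630. 131.] 1456 [ 0.4325 -0.564   0.0149] [[0.3863, -0.5792, 0.0037], [0.4741, -0.5566, 0.0178]]
handle 0.76 [322. 296.] 13852 [ 0.4569 -0.2278  0.2801] [[0.4235, -0.247, 0.154], [0.4647, -0.2078, 0.2896]]
pop_button 0.58 [513. 142.] 151 [ 0.4613 -0.4135  0.0534] [[0.4544, -0.4182, 0.0481], [0.4666, -0.41, 0.0567]]
fit [ 514.17797049 -225.81802812] ((514.2478637695312, -225.79315185546875), 68.19058227539062)
stub 1050 0.09646340824546686
0.074 883 [ 0.51419279 -0.22678067  0.08461432]
0.08 602 [ 0.51419712 -0.22657515  0.08821028]
0.086 376 [ 0.51440461 -0.22668149  0.09142768]
brass 85 [ 0.49697034 -0.22108045  0.05462084]
```

View pics/w3.png

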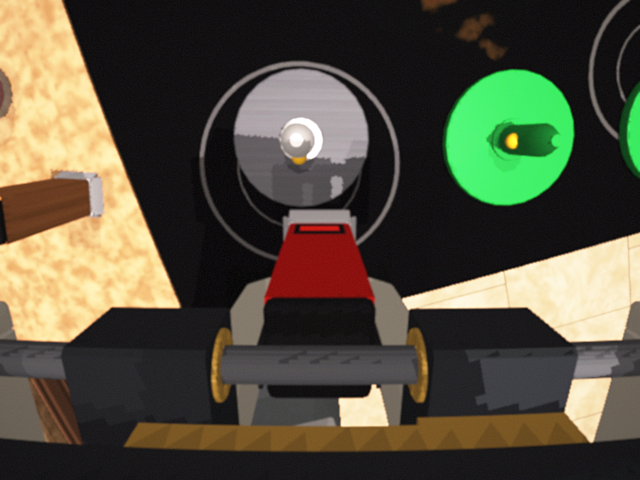

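The stub is at (300,137), with the button directly below it at (300,160). The held handle is upright and its hole faces forward, in line with the button. Moving over the stub.

```bash
python3 -c "
from h import *
go(.5138,-.2262,.205,-16)"
```

```text
turn [-0.   0.   0.2] shift [ 70.4 -16.8  31.4] rel t 7.3
```

```bash
python3 -m creep '[[0,0,0,30,-8,0,1],[0,0,0,55,-17,0,1],[0,0,0,70.5,-17,10,1],[0,0,0,70.5,-17,25,1],[0,0,0,70.5,-17,31,1]]' 50; python3 -c "
from h import *
go(.5138,-.2262,.165,-16)"
```

```text
clock: 7.92
tool_pos: [0.5119, -0.2271, 0.2037]
tool_rot: [0.99, -0.139, -0.002, -0.0]
contact_force: [-1.0, -0.7, -1.7]
finger_gap: 0.41
grip_force: 50.0
turn [0.  0.2 0. ] shift [ 1.7 -1.4 38.7] rel t 7.92
```

```bash
python3 -m creep '[[0,0,0,1,-1,10,1],[0,0,0,1,-1,20,1],[0,0,0,1,-1,30,1],[0,0,0,1,-1,40,1],[0,0,0,1,-1,45,1]]'; python3 -c "
from h import *
go(.5138,-.2262,.1004,-16)"
```

```text
clock: 8.55
tool_pos: [0.5148, -0.2265, 0.1597]
tool_rot: [0.99, -0.139, -0.0, -0.0]
contact_force: [-0.7, 0.5, -2.5]
finger_gap: 0.41
grip_force: 50.0
turn [-0.  0.  0.] shift [-1.  -0.  59.3] rel t 8.55
```

```bash
python3 -m creep '[[0,0,0,0,0,6,1],[0,0,0,0,0,12,1],[0,0,0,0,0,18,1],[0,0,0,0,0,24,1],[0,0,0,0,0,30,1]]'; python3 -m creep '[[0,0,0,0,0,3,1],[0,0,0,0,0,6,1],[0,0,0,0,0,9,1],[0,0,0,0,0,12,1],[0,0,0,0,0,15,1]]'
```

```text
clock: 9.18
tool_pos: [0.5136, -0.2262, 0.1299]
tool_rot: [0.99, -0.139, -0.001, -0.0]
contact_force: [-5.1, 1.8, 4.4]
finger_gap: 0.407
grip_force: 50.0
clock: 9.8
tool_pos: [0.5144, -0.2265, 0.1151]
tool_rot: [0.99, -0.139, -0.001, -0.0]
contact_force: [-4.3, 2.2, 1.5]
finger_gap: 0.406
grip_force: 50.0
```

```bash
python3 -m creep '[[0,0,0,0,0,3,1],[0,0,0,0,0,6,1],[0,0,0,0,0,9,1],[0,0,0,0,0,12,1],[0,0,0,0,0,14,1]]'; python3 -m creep '[[0,0,0,0,0,1,1],[0,0,0,0,0,2,1],[0,0,0,0,0,3,1],[0,0,0,0,0,3,1],[0,0,0,0,0,3,1]]'
```

```text
clock: 10.42
tool_pos: [0.5167, -0.2272, 0.1028]
tool_rot: [0.99, -0.139, 0.002, 0.0]
contact_force: [-3.7, 1.8, 29.9]
finger_gap: 0.407
grip_force: 50.0
clock: 11.05
tool_pos: [0.5172, -0.2273, 0.1025]
tool_rot: [0.99, -0.139, 0.003, 0.0]
contact_force: [-7.2, 3.6, 42.7]
finger_gap: 0.408
grip_force: 50.0
```

```bash
python3 -m creep '[[0,0,0,0,0,-2,1],[0,0,0,0,0,-4,1],[0,0,0,0,0,-4,1],[0,0,0,0,0,-4,1],[0,0,0,0,0,-4,1]]'; python3 - <<'E'
from h import *
im,d=bot.camera("scene"); i2,_=bot.camera("top")
a=cv2.resize(im[180:290,260:390],None,fx=3,fy=3,interpolation=2); b=cv2.resize(i2[160:290,260:390],None,fx=3,fy=3,interpolation=2)[:330]
cv2.imwrite("pics/c1.png",np.hstack([a,b])[...,::-1])
P=bot.camera_params("wrist"); im,d=bot.camera("wrist"); W=cloud("wrist",d,P)
cv2.imwrite("pics/w4.png",im[...,::-1])
for o in bot.outline_of("handle","wrist")[:1]:
    p=W[o['region']&(d>0)]; print(o['conf'],np.percentile(p,[1,50,99],axis=0).round(4))
E
```

```text
clock: 11.68
tool_pos: [0.5159, -0.2269, 0.1029]
tool_rot: [0.99, -0.139, 0.001, 0.0]
contact_force: [-0.8, -0.1, 7.1]
finger_gap: 0.408
grip_force: 50.0
0.83 [[ 0.4975 -0.2512  0.0198]
 [ 0.5316 -0.231   0.1476]
 [ 0.5408 -0.2088  0.1575]]
```

View pics/c1.png

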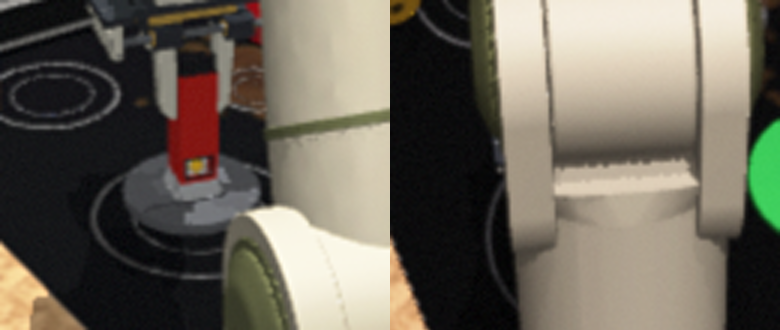

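View pics/w4.png

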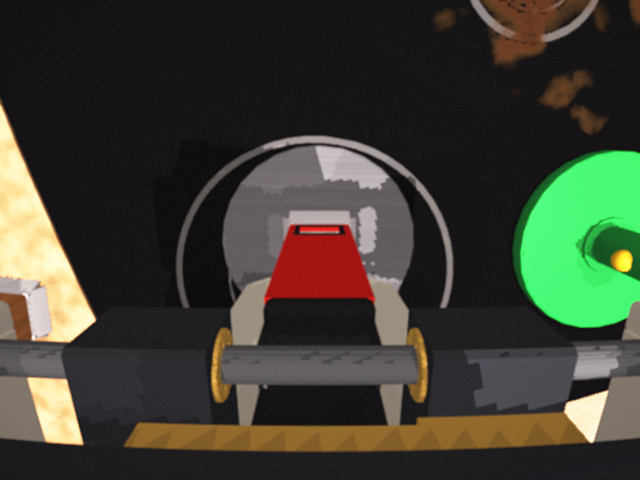

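The scene crop shows the mouth down on the disc and the brass button filling the hole at (198,167). In the wrist view the handle is upright on the disc. Next I ease off the remaining push, release and retreat.

```bash
python3 -m creep '[[0,0,0,0,0,-0.5,0.5],[0,0,0,0,0,-0.5,0],[0,0,0,0,0,-0.5,-0.5],[0,0,0,0,0,-0.5,-1],[0,0,0,0,0,-0.5,-1]]'; python3 -m creep '[[0,0,0,0,0,0,-1],[0,0,0,0,0,-20,-1],[0,0,0,0,0,-50,-1],[0,0,0,0,0,-80,-1],[0,0,0,0,0,-90,-1]]';  python3 -m creep '[[0,0,0,-40,0,0,-1],[0,0,0,-70,0,0,-1],[0,0,0,-80,-40,0,-1],[0,0,0,-80,-40,0,-1],[0,0,0,-80,-40,0,-1]]'; python3 press.py w5 handle plain_handle; python3 - <<'E'
from h import *
im,d=bot.camera("scene")
a=cv2.resize(im[180:290,200:390],None,fx=4,fy=4,interpolation=2)
cv2.imwrite("pics/c2.png",a[...,::-1])
W=np.load('w5.npz')['W']; m=(np.hypot(W[...,0]-.515,W[...,1]+.226)<.06)&(W[...,2]>.145)&(W[...,2]<.17)
if m.any(): print(np.median(W[m][:,2]),cv2.minAreaRect((W[m][:,:2]*1000).astype(np.float32)))
k=(np.hypot(W[...,0]-.515,W[...,1]+.226)<.09)&(W[...,2]>.012)&(W[...,2]<.02); print(cv2.minEnclosingCircle((W[k][:,:2]*1000).astype(np.float32)))
E
```

```text
clock: 12.5
tool_pos: [0.5149, -0.2267, 0.1029]
tool_rot: [0.99, -0.139, -0.0, 0.0]
contact_force: [0.3, -0.2, 0.3]
finger_gap: 0.769
grip_force: 0.0
clock: 13.12
tool_pos: [0.5157, -0.2269, 0.1945]
tool_rot: [0.99, -0.139, 0.001, 0.0]
contact_force: [-0.9, -0.0, 0.2]
finger_gap: 0.996
grip_force: 0.0
clock: 13.75
tool_pos: [0.4492, -0.1665, 0.1927]
tool_rot: [0.99, -0.139, -0.0, 0.0]
contact_force: [-0.1, -0.6, 0.7]
finger_gap: 1.0
grip_force: 0.0
handle 0.63 [386. 124.] 6542 [ 0.5172 -0.2222  0.1561] [[0.497, -0.2455, 0.0228], [0.537, -0.2038, 0.1578]]
plain_handle 0.87 [ 59. 204.] 8156 [0.5266 0.0081 0.097 ] [[0.5052, -0.0004, 0.0043], [0.552, 0.031, 0.1405]]
0.1563688468925094 ((515.7177124023438, -227.33566284179688), (38.57368087768555, 37.928688049316406), 73.6853256225586)
((516.8397827148438, -226.88491821289062), 68.15294647216797)
```

View pics/c2.png

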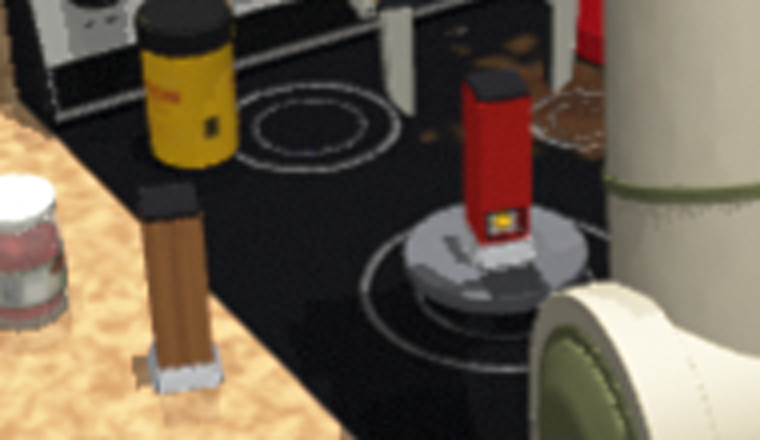

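The handle is home and upright, centred within about 1 mm, with the button showing in the hole at (502,222). The wooden handle is untouched at (180,290).

```bash
python3 -c "
from station import bot
print(bot.job_done())"
```

```text
the job is handed in; nothing more can be done
None
```

The red handle is pushed fully home on the press, with the spring button showing out through its hole. The gripper has let go and is clear, the wooden handle still stands where it was, and I handed the job in at about 14 s; no verdict was returned.

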